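# Load the instrument tray into the bench steriliser

## Robot

A 6-joint arm with a two-finger parallel gripper is mounted at the origin on a cart in front of the work surface, level with it; the furniture and walls round the work are solid. World frame = base frame: x ahead of the robot, y to its left, z up, the work surface at z = 0. Lengths are in mm, angles in rad, forces in N, time in s.
With the tool pointing down it reaches from about 400 to 925 mm from the base axis. Payload 12.5 kg.
Tool frame: the origin (TCP) lies midway between the tips of the shut fingers; the grasp point (between the pads) lies 19 mm behind it; z points along the fingers, y is the direction in which the jaws open and shut (so a half turn about z gives the same grasp; the last joint's range is limited). The gripper opens to 95 mm and grips with 3 to 60 N. Pads are 20 mm wide; open, the fingers measure 119 mm over their backs; the gripper's body (75 mm by 180 mm) begins 59 mm behind the grasp point.
Start: joints at [1.109, 0.491, 1.559, -0, 1.092, -0.106], TCP at [217.697, 585.879, 214.661] pointing down, gripper open.
Joint ranges: [-3.1, 3.1], [-0.84, 2.19], [0.05, 2.79], [-1.13, 4.28], [0.06, 2.93], [-2.69, 2.69]. Speed limits (rad/s): [2.22, 2.22, 2.79, 3.14, 3.14, 3.14].

## Interface

Orientations are given as [roll, pitch, yaw] about the fixed x, y, z axes, in that order (R = Rz(yaw) Ry(pitch) Rx(roll)).
In Python, from cell import * gives the robot as it stands. The module is installed in compiled form; this text tells all that it offers.
- The arm moves only by the tool carry_out, never from a script. Its argument "moves" is a list of rows, each an object of numbers: "dx", "dy", "dz": the shift along the tool's x, y, z in m; "twist": the turn about the tool's z in degrees. A call has 1 to 5 rows; each row is the pose to reach, as a shift and turn from the pose commanded when the call began, along the tool's axes at that moment; what a row does not reach only later rows make up. A row lasts 1/10 s, in which the tool goes at most 50 mm and 8.59 degrees, less where a joint would pass 70% of its speed; a pose out of reach is approached as far as the arm can. A call with a gripper value outside its range is refused whole. "grip" is the finger opening in m, from 0 to 0.0951, set as the call begins (left out, the last holds). The fingers move at their own pace and stop on an object; the grip force is fixed at half the most. Time passes only in rows, so rows that repeat a pose let the fingers close. It gives the time, the measured TCP pose, the force and the opening at its end, in the units of the state.
- state(): the state, without advancing time (a new reading comes with each control period).
- read_camera(name): name is "scene" or "top"; returns (picture, depth): 384x512x3 uint8, red, green, blue; 384x512 float32, mm along the optical axis (not along the pixel's ray), 0 where there is no reading.
- camera_info(name): a dict with "mtx" (3x3 intrinsics, pixels), "R" (3x3) and "t" (3): a world point X has camera coordinates R X + t. Camera axes: x right, y down, z forward; pixel columns grow to the right and rows downward; lengths in mm; the calibration is good to about 2 mm. A picture is of the moment at which its call begins. camera_info takes no time and is no camera call.
- job_done(): hands the job in, once; it reports no verdict.
The state is a dict: "t": time; "joints": joint angles; "qvel": joint speeds; "tau": joint torques, N m; "eef_pos": TCP position; "tcp_rot": TCP orientation; "ft_force": force on the tool from outside, world axes, zero at the start; "moment": the same for the moment, N m; "opening": opening from 0.0 (shut) to 1.0 (fully open).
Only numpy, scipy, OpenCV 4.12 (cv2) and the standard library are available. Lean on these libraries where they do the work, as an engineer would, in place of code of your own. Each camera call takes 0.05 s, during which the arm holds its last target. There are 200 camera calls.

## Task

Put the clip tray into the steriliser. Carry it level by its centre handle to the loading deck in front of the hood, end handle towards you, set it down between the guides and let go; then take hold of the end handle, slide the tray in under the hood until it is fully home against the back stop, and let go. Do not disturb the dropper bottle or the cream pot.

Things in the scene. Friction and masses are not known exactly. Their poses are not given: they have to be found in the camera images.
- tray: Loose steel instrument tray, 0.3 to 0.5 kg, with two hair clips fixed in it. Body 100 long (x) x 76 wide (y), walls 20 high; on its -x side a flat tongue, 30 wide, runs out to x = -120. Two upright grey fins are its handles: one in the middle of the body, one on the tongue. Origin: centre of the body's underside; z up. The +x end goes into the hood first.
- centre_handle (a point): Centre handle, a fin 10 thick (y), 36 long (x), top 58 above the tray's underside. The point lies at its middle, 10 below its top, 48 above the underside, at tray x = y = 0. Axes as the tray's. Grasp from above across its thickness; 31 free on each side of it inside the tray, the clips reach 15 above the underside.
- end_handle (a point): End handle on the tongue, a fin 10 thick (y), 24 long (x), top 58 above the tray's underside. The point lies at its middle, 10 below its top, at tray x = -108, y = 0, 48 above the underside. Axes as the tray's.
- steriliser: Fixed white bench unit, open towards the robot. Origin on the worktop below the middle of the hood's mouth; +x points into the hood, z up. The deck's top is 8 above the worktop, 126 wide, from x = -125 to the back. The hood covers x = -3 to 118: inside 86 wide, underside 80 and top 107 above the worktop, back stop face at x = 105.
- mouth (a point): Middle of the hood's mouth on the deck's top (steriliser x = 0, y = 0, z = 8). Axes as the steriliser's. Before it, on the deck, two steel guide rails run from steriliser x = -113 to -1, tops 19 above the worktop; their inner faces are 86 apart at the mouth and widen to 100 at the front.
- home (a point): Point on the deck's top under the hood (steriliser x = 55, y = 0, z = 8) where the tray's origin lies when the tray's body touches the back stop. Axes as the steriliser's.
- dropper: Bystander: brown dropper bottle standing upright, 33 across, 102 high; origin at the centre of its underside.
- cream_pot: Bystander: round white cream pot, 84 across, 27 high; origin at the centre of its underside.

How it is judged:
By the outcome, as a careful person would: the job done as asked, in the order asked, and still so for the second after the job is handed in, with the robot touching nothing.
It also fails if it takes over 48 s, if anything falls off the work surface, if the arm or the gripper's body presses on something with over 40 N, if the wrist force passes 120 N, or if a joint passes its speed limit or range.

## Working session

There is one attempt and no reset: what is moved stays moved. The work goes in short steps, Python scripts to look and compute and a tool call to move; the robot and the scene stay as the last step left them, time stands still between calls to the robot, and variables do not carry over. Pictures are saved under pics/ and viewed, about 8 in all and at most 12, crops included, and the job is handed in when it is done.

Besides the shell and the picture viewer there is one more tool, called after "Emit:" as a command line: name --argument value ..., lists and objects as JSON in quotes. carry_out: Moves the arm, as the interface text tells. Its arguments: {"type":"object","properties":{"moves":{"type":"array","items":{"type":"object","properties":{"dx":{"type":"number"},"dy":{"type":"number"},"dz":{"type":"number"},"twist":{"type":"number"}}}},"grip":{"type":"number"}},"required":["moves"]}

```bash
mkdir -p pics; cat > h.py <<'E'
from cell import *
import numpy as np, cv2
def snap(n,f):
    p,d=read_camera(n); cv2.imwrite(f'pics/{f}.png',p[:,:,::-1]); np.savez(f'pics/{f}.npz',p=p,d=d); return p,d
def world(n,d):
    c=camera_info(n); K=np.array(c['mtx']);R=np.array(c['R']);t=np.array(c['t'])
    v,u=np.mgrid[:d.shape[0],:d.shape[1]]
    r=np.stack([(u-K[0,2])/K[0,0],(v-K[1,2])/K[1,1],np.ones_like(d)],-1)*d[...,None]
    return (r-t)@R
def ray(n,uv,z):
    c=camera_info(n); K=np.array(c['mtx']);R=np.array(c['R']);t=np.array(c['t'])
    uv=np.atleast_2d(uv).astype(float); r=np.c_[(uv-K[[0,1],[2,2]])/[K[0,0],K[1,1]],np.ones(len(uv))]@R
    o=-R.T@t; return o+r*((z-o[2])/r[:,2])[:,None]
E
python3 - <<'E'
from h import *
for n in ("scene","top"):
    snap(n,n+'0'); c=camera_info(n); print(n,c)
a=[cv2.imread(f'pics/{n}0.png') for n in('scene','top')]
s=state(); print(s)
E
```

```text
scene {'mtx': array([[395.4016532 ,   0.        , 253.56545181],
       [  0.        , 395.4016532 , 190.52053977],
       [  0.        ,   0.        ,   1.        ]]), 'R': array([[-0.46898832, -0.88315518, -0.00932122],
       [-0.44268333,  0.24418761, -0.86278843],
       [ 0.7642522 , -0.40051135, -0.50547921]]), 't': array([ 76.49270105, 401.26513672, 361.67953844])}
top {'mtx': array([[420.93797441,   0.        , 255.19946383],
       [  0.        , 420.93797441, 193.79986194],
       [  0.        ,   0.        ,   1.        ]]), 'R': array([[-0.01673366, -0.99912927, -0.03821891],
       [-0.98822997,  0.02234003, -0.15133557],
       [ 0.15205761,  0.03523668, -0.98774332]]), 't': array([-203.75192158,  602.91795134, 1006.62626996])}
{'t': 0.1, 'joints': array([ 1.10942917e+00,  4.91442558e-01,  1.55932962e+00, -4.42921325e-06,
        1.09169914e+00, -1.05633292e-01]), 'qvel': array([-0.00043646,  0.00182918, -0.00017859,  0.00050454,  0.00227722,
        0.00172582]), 'tau': array([ 1.83835524e-03, -6.13622403e+01, -2.58602196e+01,  6.92824298e-02,
        4.70383535e-02, -7.11186613e-05]), 'eef_pos': array([217.58975912, 585.70193735, 214.17570761]), 'tcp_rot': array([-3.14071848e+00, -8.87363455e-05,  2.78586080e+00]), 'ft_force': array([0.34714746, 0.17730383, 0.63540908]), 'moment': array([ 0.02718091, -0.00017455,  0.05266866]), 'opening': 1.0019958191297802}
```

View pics/scene0.png

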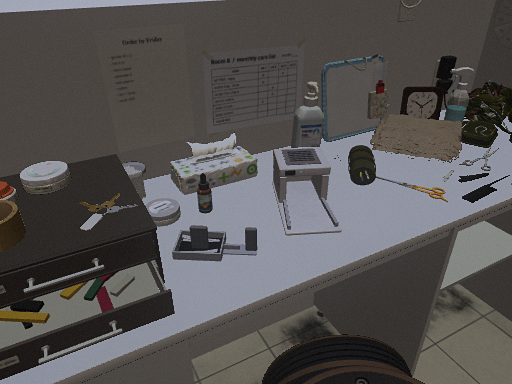

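View pics/top0.png

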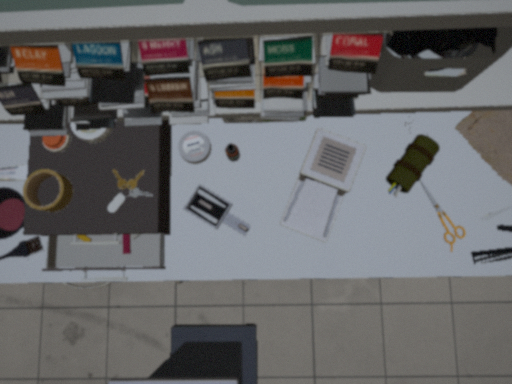

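The scene view shows the tray with its centre handle at (199,238) and end handle at (251,239), the steriliser mouth near (303,195), the dropper at (204,195) and the pot at (162,210). In the top view the tray body is at (209,206), the end handle at (240,227), the steriliser at (322,180), the pot at (194,147) and the dropper at (232,152).

```bash
python3 - <<'E'
from h import *
D={n:np.load(f'pics/{n}0.npz') for n in('scene','top')}
W={n:world(n,D[n]['d']) for n in D}
def stat(n,box,z0,z1,l):
    u0,v0,u1,v1=box; w=W[n][v0:v1,u0:u1].reshape(-1,3); m=(w[:,2]>z0)&(w[:,2]<z1)&(D[n]['d'][v0:v1,u0:u1].ravel()>0); w=w[m]
    if len(w)<3: print(n,l,len(w));return
    c,s,a=cv2.minAreaRect(w[:,:2].astype(np.float32)); print(n,l,len(w),'med',np.median(w,0).round(1),'zmax',np.percentile(w[:,2],95).round(1),'rect',np.round(c,1),np.round(s,1),round(a,1))
for n,v,u in(('top',206,260),('top',250,200),('scene',260,340),('scene',200,240)): print(n,W[n][v,u])
stat('top',(180,180,255,240),10,30,'walls'); stat('top',(180,180,255,240),40,75,'fins')
stat('scene',(185,222,215,250),40,75,'cfin'); stat('scene',(240,222,262,252),30,75,'efin')
stat('top',(285,120,370,195),95,125,'hood');stat('top',(270,170,350,245),4,13,'deck');stat('top',(270,170,350,245),14,24,'rails')
stat('scene',(265,140,340,180),98,125,'hood')
stat('scene',(265,170,345,240),4,13,'deck');stat('scene',(265,170,345,240),15,25,'rails')
stat('top',(220,135,245,165),40,130,'drop');stat('scene',(195,170,215,215),30,130,'drop')
stat('top',(175,128,215,165),18,40,'pot');stat('scene',(140,195,185,225),18,40,'pot')
big=[cv2.resize(cv2.convertScaleAbs(D['top']['p'][a:b,c:d,::-1],alpha=1.4),None,fx=5,fy=5,interpolation=cv2.INTER_CUBIC) for a,b,c,d in((178,242,180,260),)]
b2=cv2.resize(D['scene']['p'][220:270,165:265,::-1],(400,200),interpolation=cv2.INTER_CUBIC); b3=cv2.resize(D['top']['p'][120:245,280:370,::-1],(360,500),interpolation=cv2.INTER_CUBIC)
o=np.zeros((540,780,3),np.uint8); o[:320,:400]=big[0]; o[330:530,:400]=b2; o[:500,410:770]=b3; cv2.imwrite('pics/crop.png',o)
E
```

```text
top [ 573.07300356 -225.93710954    0.59054436]
top [463.25814557 -71.14143685   2.90660396]
scene [ 405.02939591 -326.83698975    1.55987383]
scene [ 708.74902648 -250.84207342    2.58113163]
top walls 385 med [569.8 -95.8  16.6] zmax 21.7 rect [ 556.6 -121.7] [170.5  75.8] 57.8
top fins 107 med [ 566.9 -104.3   56.6] zmax 60.1 rect [ 547.4 -136.3] [136.    9.9] 57.8
scene cfin 172 med [571.8 -89.9  51.5] zmax 59.8 rect [573.5 -89.9] [35.8 11.6] 54.9
scene efin 167 med [ 515.  -180.2   47.6] zmax 59.7 rect [ 516.7 -181.3] [23.3 10.6] 53.1
top hood 2637 med [ 667.1 -402.6  104.2] zmax 107.6 rect [ 668.8 -403.1] [124.  123.1] 67.0
top deck 2254 med [ 562.3 -358.4    7.5] zmax 10.9 rect [ 569.2 -350.8] [194.  190.8] 1.1
top rails 291 med [ 566.5 -387.    18.2] zmax 21.5 rect [ 570.1 -359.9] [117.1 122.8] 67.0
scene hood 1164 med [ 656.6 -393.5  106.2] zmax 108.4 rect [ 668.4 -400. ] [123.3 123. ] 67.2
scene deck 2217 med [ 581.6 -366.5    9.6] zmax 11.3 rect [ 620.5 -396.4] [200.  312.8] 61.1
scene rails 390 med [ 596.6 -397.1   20. ] zmax 23.4 rect [ 616.9 -377.9] [119. 226.] 67.0
top drop 156 med [ 704.2 -161.3   63.5] zmax 97.9 rect [ 708.6 -159.7] [30.4 30.6] 2.5
scene drop 506 med [ 706.9 -160.8   54.5] zmax 92.8 rect [ 754.6 -171.9] [ 48.9 129.1] 63.4
top pot 799 med [729.6 -58.7  26.7] zmax 29.9 rect [730.4 -59.5] [82.1 80.9] 2.8
scene pot 608 med [721.4 -57.6  29.1] zmax 30.6 rect [731.6 -60.5] [72.2 84.5] 88.4
```

View pics/crop.png

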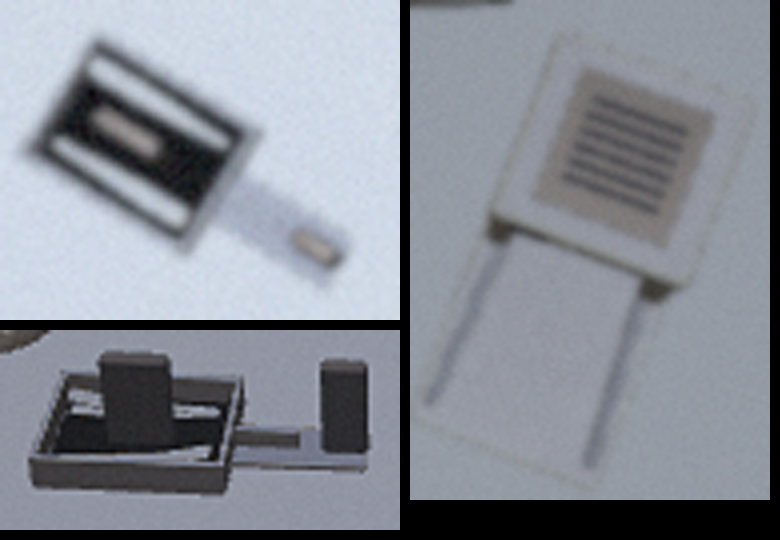

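The crop confirms the tray's +x end points away from its tongue, up-left in the top view, and that the deck is clear between its two rails. Next I'll refine the steriliser pose and check the heights along the path.

```bash
python3 - <<'E'
from h import *
a=np.deg2rad(-22.9);u=np.array([np.cos(a),np.sin(a)]);v=np.array([-u[1],u[0]])
for n in('top','scene'):
    z=np.load(f'pics/{n}0.npz'); w=world(n,z['d']).reshape(-1,3); w=w[z['d'].ravel()>0]
    l=np.c_[(w[:,:2]-[617,-380])@u,(w[:,:2]-[617,-380])@v,w[:,2]]
    h=l[(abs(l[:,2]-106)<4)&(abs(l[:,0]-57)<75)&(abs(l[:,1])<75)]; print(n,'hood x',np.percentile(h[:,0],[.5,99.5]),'y',np.percentile(h[:,1],[.5,99.5]))
    d=l[(abs(l[:,2]-8)<3)&(abs(l[:,0]+70)<80)&(abs(l[:,1])<75)]
    for x0 in(-110,-80,-50,-20):
        r=l[(abs(l[:,0]-x0)<10)&(abs(l[:,1])<60)&(l[:,2]>14)&(l[:,2]<23)]
        L=r[r[:,1]>0,1];R=r[r[:,1]<0,1]; print(x0,np.median(L) if len(L) else 0,np.median(R) if len(R) else 0,len(L),len(R))
    print('deck front',np.percentile(l[(abs(l[:,2]-8)<2.5)&(abs(l[:,1])<40)&(l[:,0]>-160)&(l[:,0]<-40),0],[1,3,5]))
    for y0 in range(-400,500,100):
        q=w[(abs(w[:,1]-y0)<50)&(w[:,0]>300)]; 
        print(y0,[int(q[(q[:,0]>x)&(q[:,0]<=x+60),2].max(initial=-999)) for x in range(300,840,60)])
E
```

```text
top hood x [ -1.44011095 115.50356688] y [-60.82278541  58.58486879]
-110 52.272956634643265 -54.40080554848009 15 16
-80 50.99788223309361 -52.8725746715545 24 25
-50 49.190646903782635 -50.73335443692482 23 26
-20 47.08964717143254 -49.451883066335725 25 26
deck front [-123.95108207 -121.91417142 -120.52425669]
-400 [-807, 6, 6, 25, 104, 753, 679, 107, 23]
-300 [-803, 4, 5, 21, 23, 755, 675, 5, 40]
-200 [-803, 5, 5, 60, 22, 758, 747, 61, 50]
-100 [-805, 4, 5, 22, 61, 767, 680, 55, 43]
0 [-805, 19, 65, 139, 139, 769, 681, 138, 84]
100 [-806, 64, 67, 138, 141, 611, 610, 169, -999]
200 [-810, 48, 104, 139, 185, 184, 172, 172, -999]
300 [-805, 63, 66, 137, 184, 184, 172, 172, -999]
400 [-807, 4, 13, 59, 55, 56, 31, 4, 4]
scene hood x [ -3.16578144 115.01168543] y [-58.9146962   61.92789368]
-110 54.75787963007515 -51.707197334100336 20 21
-80 54.25570421748432 -48.95124058983542 19 23
-50 51.85542130486781 -47.39156436683962 17 22
-20 50.127527324444706 -45.46107218831714 15 20
deck front [-125.43578143 -124.4433471  -123.73708237]
-400 [-999, 4, 8, 21, 106, 109, 109, 107, 19]
-300 [-999, 4, 4, 22, 22, 107, 106, 4, 88]
-200 [-999, 4, 4, 60, 20, 5, 467, 4, 91]
-100 [-999, 3, 4, 22, 60, 22, 472, 31, 82]
0 [-999, 66, 66, 138, 139, 141, 476, 138, 138]
100 [-999, 66, 107, 138, 141, 144, 481, 170, 170]
200 [-999, 66, 108, 138, 184, 184, 173, 173, 170]
300 [-999, 64, 66, 100, 37, -999, -999, -999, -999]
400 [-999, -999, -999, -999, -999, -999, -999, -999, -999]
```

```bash
python3 - <<'E'
from h import *
a=np.deg2rad(57.9);u=np.array([np.cos(a),np.sin(a)]);v=np.array([-u[1],u[0]]);O=np.array([574.3,-91.5])
for n in('top','scene'):
    z=np.load(f'pics/{n}0.npz'); w=world(n,z['d']).reshape(-1,3); w=w[z['d'].ravel()>0]
    for z0,z1 in((30,70),(70,100),(100,200)):
        q=w[(w[:,2]>z0)&(w[:,2]<z1)&(abs(w[:,0]-560)<140)&(w[:,1]>-85)&(w[:,1]<60)]
        for x0 in range(440,700,40):
            k=q[abs(q[:,0]-x0)<20]
            if len(k)>3: print(n,z0,'x',x0,'ymin',np.percentile(k[:,1],[0,5]).round(),'z',k[:,2].max().round(),len(k))
    l=(w[:,:2]-O)@np.c_[u,v]
    for z0 in (70,100):
      m=(abs(l[:,0])<95)&(abs(l[:,1])<95)&(w[:,2]>z0)&(w[:,2]<300); print(n,z0,'near pts tray frame: count',m.sum()); 
      for X,Y in((37.5,90),(90,37.5)):
        k=m&(abs(l[:,0])<X)&(abs(l[:,1])<Y); print('  in',X,Y,k.sum(), l[k].min(0) if k.any() else '', l[k].max(0) if k.any() else '')
E
```

```text
top 30 x 440 ymin [13. 14.] z 66.0 129
top 30 x 480 ymin [16. 16.] z 59.0 78
top 30 x 520 ymin [5. 5.] z 69.0 76
top 30 x 560 ymin [-85. -80.] z 70.0 76
top 30 x 600 ymin [-85. -82.] z 67.0 71
top 30 x 640 ymin [5. 5.] z 68.0 61
top 30 x 680 ymin [-62.   5.] z 69.0 65
top 70 x 520 ymin [5. 5.] z 100.0 59
top 70 x 560 ymin [5. 5.] z 100.0 56
top 70 x 600 ymin [5. 5.] z 100.0 58
top 70 x 640 ymin [5. 5.] z 99.0 48
top 70 x 680 ymin [5. 5.] z 100.0 47
top 100 x 520 ymin [3. 5.] z 140.0 464
top 100 x 560 ymin [3. 5.] z 139.0 464
top 100 x 600 ymin [3. 5.] z 141.0 470
top 100 x 640 ymin [3. 5.] z 141.0 457
top 100 x 680 ymin [3. 6.] z 139.0 448
top 70 near pts tray frame: count 459
  in 37.5 90 0  
  in 90 37.5 0  
top 100 near pts tray frame: count 356
  in 37.5 90 0  
  in 90 37.5 0  
scene 30 x 440 ymin [15. 18.] z 67.0 447
scene 30 x 480 ymin [19. 20.] z 58.0 76
scene 30 x 520 ymin [7. 8.] z 70.0 178
scene 30 x 560 ymin [-85. -85.] z 60.0 65
scene 30 x 600 ymin [-84. -82.] z 61.0 22
scene 30 x 680 ymin [-66. -66.] z 31.0 7
scene 70 x 520 ymin [ 7. 10.] z 100.0 411
scene 100 x 520 ymin [5. 9.] z 139.0 921
scene 100 x 560 ymin [5. 8.] z 138.0 376
scene 100 x 600 ymin [5. 8.] z 141.0 337
scene 100 x 640 ymin [6. 8.] z 141.0 285
scene 100 x 680 ymin [6. 9.] z 139.0 265
scene 70 near pts tray frame: count 218
  in 37.5 90 0  
  in 90 37.5 0  
scene 100 near pts tray frame: count 218
  in 37.5 90 0  
  in 90 37.5 0
```

Emit:
carry_out --moves '[{"dx":-0.02,"dy":-0.018},{"dx":-0.055,"dy":-0.049},{"dx":-0.092,"dy":-0.082},{"dx":-0.129,"dy":-0.115},{"dx":-0.166,"dy":-0.149}]'

```text
schema error: expected keys dx, dy, dz, twist
```

Emit:
carry_out --moves '[{"dx":-0.037,"dy":-0.033,"twist":8},{"dx":-0.074,"dy":-0.066,"twist":16},{"dx":-0.111,"dy":-0.1,"twist":24},{"dx":-0.148,"dy":-0.133,"twist":32},{"dx":-0.185,"dy":-0.166,"twist":40}]'

```text
schema error: expected keys dx, dy, dz, twist
```

```bash
cat >> h.py <<'E'
def to(x,y,z,yaw):
    s=state(); p=s['eef_pos']; w=s['tcp_rot'][2]; d=np.array([x,y])-p[:2]
    print('t',round(s['t'],2),'pos',p.round(1),'rot',np.rad2deg(s['tcp_rot']).round(2),'F',s['ft_force'].round(1),'op',round(s['opening'],3))
    print('dx %.1f dy %.1f dz %.1f twist %.1f'%(np.cos(w)*d[0]+np.sin(w)*d[1],np.sin(w)*d[0]-np.cos(w)*d[1],p[2]-z,(np.rad2deg(w)-yaw+180)%360-180))
E
python3 -c "
from h import *
to(574.3,-91.5,150,57.9)"
```

```text
t 0.1 pos [217.6 585.7 214.2] rot [-1.7995e+02 -1.0000e-02  1.5962e+02] F [0.3 0.2 0.6] op 1.002
dx -570.2 dy -510.6 dz 64.2 twist 101.7
```

All four keys are needed in every row.

Emit:
carry_out --moves '[{"dx":-0.02,"dy":-0.018,"dz":0,"twist":0},{"dx":-0.055,"dy":-0.049,"dz":0,"twist":0},{"dx":-0.092,"dy":-0.082,"dz":0,"twist":0},{"dx":-0.129,"dy":-0.115,"dz":0,"twist":0},{"dx":-0.166,"dy":-0.149,"dz":0,"twist":0}]'

```text
t: 0.6
eef_pos: [321.7, 386.9, 214.5]
tcp_rot: [-3.141, -0.0, 2.786]
ft_force: [1.4, 1.1, -0.5]
opening: 1.001
```

Emit:
carry_out --moves '[{"dx":-0.037,"dy":-0.033,"dz":0,"twist":8},{"dx":-0.074,"dy":-0.066,"dz":0,"twist":16},{"dx":-0.111,"dy":-0.1,"dz":0,"twist":24},{"dx":-0.148,"dy":-0.133,"dz":0,"twist":32},{"dx":-0.185,"dy":-0.166,"dz":0,"twist":40}]'

```text
t: 1.1
eef_pos: [437.4, 166.6, 214.7]
tcp_rot: [3.142, -0.0, 2.082]
ft_force: [0.1, 1.1, 0.6]
opening: 1.0
```

```bash
python3 -c "
from h import *
to(574.3,-91.5,150,57.9)"
```

```text
t 1.1 pos [437.4 166.6 214.7] rot [179.99  -0.   119.29] F [0.1 1.1 0.6] op 1.0
dx -292.1 dy -6.9 dz 64.7 twist 61.4
```

Emit:
carry_out --moves '[{"dx":-0.049,"dy":-0.001,"dz":0,"twist":8},{"dx":-0.098,"dy":-0.002,"dz":0,"twist":16},{"dx":-0.147,"dy":-0.004,"dz":0,"twist":24},{"dx":-0.196,"dy":-0.005,"dz":0,"twist":32},{"dx":-0.244,"dy":-0.006,"dz":0,"twist":40}]'

```text
t: 1.6
eef_pos: [552.8, -48.6, 214.5]
tcp_rot: [-3.141, -0.0, 1.383]
ft_force: [0.1, 1.1, 0.5]
opening: 0.997
```

```bash
python3 -c "
from h import *
to(574.3,-91.5,120,57.9)"
```

```text
t 1.6 pos [552.8 -48.6 214.5] rot [-1.7998e+02 -1.0000e-02  7.9260e+01] F [0.1 1.1 0.5] op 0.997
dx -38.1 dy 29.1 dz 94.5 twist 21.4
```

Emit:
carry_out --moves '[{"dx":-0.015,"dy":0.012,"dz":0.02,"twist":7},{"dx":-0.03,"dy":0.023,"dz":0.045,"twist":14},{"dx":-0.038,"dy":0.029,"dz":0.07,"twist":21.4},{"dx":-0.038,"dy":0.029,"dz":0.09,"twist":21.4},{"dx":-0.038,"dy":0.029,"dz":0.0945,"twist":21.4}]'

```text
t: 2.1
eef_pos: [572.9, -89.2, 117.8]
tcp_rot: [-3.138, 0.001, 1.016]
ft_force: [0.5, 0.1, -0.3]
opening: 1.003
```

```bash
python3 - <<'E'
from h import *
to(574.3,-91.5,32,57.9)
a,_=snap('scene','s1'); b,_=snap('top','t1')
o=np.hstack([cv2.resize(a[170:290,130:270],(466,400),interpolation=2),cv2.resize(b[160:250,170:240],(311,400),interpolation=2)]); cv2.imwrite('pics/c1.png',o[:,:,::-1])
E
```

```text
t 2.1 pos [572.9 -89.2 117.8] rot [-1.7977e+02  6.0000e-02  5.8190e+01] F [ 0.5  0.1 -0.3] op 1.003
dx -1.2 dy 2.4 dz 85.8 twist 0.3
```

View pics/c1.png

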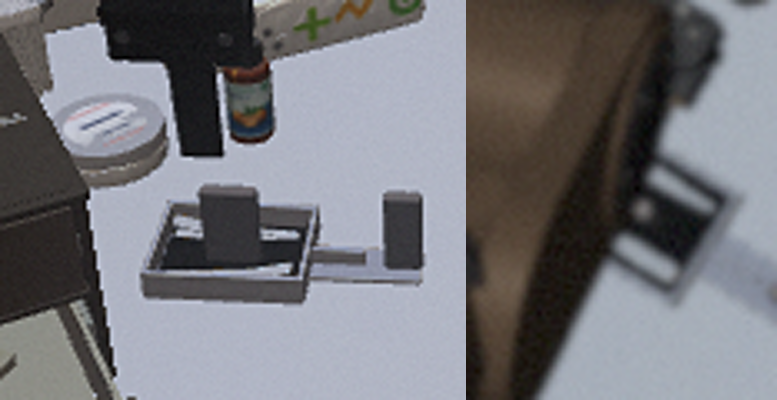

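The open fingers hang above the centre handle (crop about (200,155), fin top at (228,188)). I'll narrow them to 40 mm and descend.

Emit:
carry_out --moves '[{"dx":-0.001,"dy":0.002,"dz":0.01,"twist":0},{"dx":-0.001,"dy":0.002,"dz":0.03,"twist":0},{"dx":-0.001,"dy":0.002,"dz":0.05,"twist":0},{"dx":-0.001,"dy":0.002,"dz":0.06,"twist":0},{"dx":-0.001,"dy":0.002,"dz":0.06,"twist":0}]' --grip 0.04

```text
t: 2.7
eef_pos: [574.8, -90.9, 59.4]
tcp_rot: [-3.14, 0.0, 1.016]
ft_force: [0.9, 0.7, 0.4]
opening: 0.636
```

Emit:
carry_out --moves '[{"dx":0,"dy":0,"dz":0.01,"twist":0},{"dx":0,"dy":0,"dz":0.02,"twist":0},{"dx":0,"dy":0,"dz":0.025,"twist":0},{"dx":0,"dy":0,"dz":0.025,"twist":0}]'

```text
t: 3.1
eef_pos: [574.8, -90.9, 34.4]
tcp_rot: [-3.141, 0.0, 1.016]
ft_force: [-1.0, 0.7, 0.0]
opening: 0.422
```

Emit:
carry_out --moves '[{"dx":0,"dy":0,"dz":0.002,"twist":0},{"dx":0,"dy":0,"dz":0.004,"twist":0},{"dx":0,"dy":0,"dz":0.004,"twist":0}]'

```text
t: 3.4
eef_pos: [575.1, -91.0, 31.1]
tcp_rot: [-3.142, -0.0, 1.016]
ft_force: [0.0, 0.5, -0.2]
opening: 0.419
```

Emit:
carry_out --moves '[{"dx":0,"dy":0,"dz":0,"twist":0},{"dx":0,"dy":0,"dz":0,"twist":0},{"dx":0,"dy":0,"dz":0,"twist":0},{"dx":0,"dy":0,"dz":0,"twist":0},{"dx":0,"dy":0,"dz":0,"twist":0}]' --grip 0

```text
t: 3.9
eef_pos: [575.0, -91.0, 31.2]
tcp_rot: [-3.141, -0.0, 1.016]
ft_force: [-1.2, 0.4, 1.2]
opening: 0.105
```

Emit:
carry_out --moves '[{"dx":0,"dy":0,"dz":0,"twist":0},{"dx":0,"dy":0,"dz":0,"twist":0},{"dx":0,"dy":0,"dz":0,"twist":0},{"dx":0,"dy":0,"dz":0,"twist":0},{"dx":0,"dy":0,"dz":0,"twist":0}]'

```text
t: 4.4
eef_pos: [575.0, -91.0, 31.2]
tcp_rot: [-3.141, -0.0, 1.016]
ft_force: [-1.3, 0.5, 3.2]
opening: 0.103
```

Gripped at about 10 mm. Lifting.

Emit:
carry_out --moves '[{"dx":0,"dy":0,"dz":-0.006,"twist":0},{"dx":0,"dy":0,"dz":-0.018,"twist":0},{"dx":0,"dy":0,"dz":-0.035,"twist":0},{"dx":0,"dy":0,"dz":-0.05,"twist":0},{"dx":0,"dy":0,"dz":-0.055,"twist":0}]'

```text
t: 4.9
eef_pos: [575.7, -91.2, 88.1]
tcp_rot: [3.139, -0.001, 1.016]
ft_force: [0.8, -0.8, -4.2]
opening: 0.103
```

```bash
python3 -c "
from h import *
to(559.5,-355.3,90,-22.9)"
```

```text
t 4.9 pos [575.7 -91.2  88.1] rot [ 1.7986e+02 -5.0000e-02  5.8210e+01] F [ 0.8 -0.8 -4.2] op 0.103
dx -233.0 dy 125.3 dz -1.9 twist 81.1
```

Emit:
carry_out --moves '[{"dx":-0.012,"dy":0.004,"dz":0,"twist":4},{"dx":-0.034,"dy":0.012,"dz":0,"twist":11},{"dx":-0.06,"dy":0.021,"dz":0,"twist":18},{"dx":-0.086,"dy":0.03,"dz":0,"twist":25},{"dx":-0.112,"dy":0.039,"dz":0,"twist":32}]'

```text
t: 5.4
eef_pos: [548.9, -207.7, 86.1]
tcp_rot: [-3.141, -0.0, 0.453]
ft_force: [-0.5, 0.5, -3.4]
opening: 0.101
```

```bash
python3 -c "
from h import *
to(520,-338,90,-22.9)"
```

```text
t 5.4 pos [ 548.9 -207.7   86.1] rot [-179.99   -0.     25.93] F [-0.5  0.5 -3.4] op 0.101
dx -82.9 dy 104.5 dz -3.9 twist 48.8
```

Emit:
carry_out --moves '[{"dx":-0.017,"dy":0.021,"dz":0,"twist":7},{"dx":-0.034,"dy":0.042,"dz":0,"twist":14},{"dx":-0.05,"dy":0.063,"dz":0,"twist":21},{"dx":-0.066,"dy":0.084,"dz":0,"twist":28},{"dx":-0.078,"dy":0.098,"dz":0,"twist":35}]'

```text
t: 5.9
eef_pos: [522.1, -330.8, 86.0]
tcp_rot: [3.142, -0.0, -0.159]
ft_force: [-0.3, 0.2, -3.6]
opening: 0.107
```

```bash
python3 -c "
from h import *
to(520,-338,90,-22.9)"
```

```text
t 5.9 pos [ 522.1 -330.8   86. ] rot [180.    -0.    -9.12] F [-0.3  0.2 -3.6] op 0.107
dx -0.9 dy 7.5 dz -4.0 twist 13.8
```

Emit:
carry_out --moves '[{"dx":0,"dy":0.003,"dz":0,"twist":6},{"dx":-0.001,"dy":0.006,"dz":0,"twist":11},{"dx":-0.001,"dy":0.0075,"dz":0,"twist":13.8},{"dx":-0.001,"dy":0.0075,"dz":0,"twist":13.8}]'

```text
t: 6.3
eef_pos: [520.2, -336.6, 86.0]
tcp_rot: [-3.141, 0.0, -0.395]
ft_force: [0.4, 0.5, -4.0]
opening: 0.102
```

```bash
python3 - <<'E'
from h import *
to(559.5,-355.3,90,-22.9)
a,da=snap('scene','s2'); b,db=snap('top','t2')
A=np.deg2rad(-22.9);u=np.array([np.cos(A),np.sin(A)]);v=np.array([-u[1],u[0]]); p=state()['eef_pos']
for n,d in(('scene',da),('top',db)):
    w=world(n,d).reshape(-1,3); w=w[d.ravel()>0]; l=np.c_[(w[:,:2]-p[:2])@np.c_[u,v],w[:,2]]
    m=(l[:,0]>-130)&(l[:,0]<-75)&(abs(l[:,1])<25)
    f=l[m&(l[:,2]>85)&(l[:,2]<118)]; g=l[m&(l[:,2]>40)&(l[:,2]<80)]
    if len(f)>3: print(n,'endfin',len(f),np.percentile(f,[2,50,98],axis=0).round(1).tolist(), cv2.minAreaRect(f[:,:2].astype(np.float32)))
    m=(abs(l[:,0])<60)&(abs(l[:,1])<45)&(l[:,2]>50)&(l[:,2]<80); 
    if m.sum()>3: print(n,'body',m.sum(),np.percentile(l[m],[2,50,98],axis=0).round(1).tolist(), cv2.minAreaRect(l[m][:,:2].astype(np.float32)))
o=np.hstack([cv2.resize(a[120:270,200:380],(480,400),interpolation=2),cv2.resize(b[110:260,270:385],(306,400),interpolation=2)]); cv2.imwrite('pics/c2.png',o[:,:,::-1])
E
```

```text
t 6.3 pos [ 520.2 -336.6   86. ] rot [-1.7999e+02  2.0000e-02 -2.2640e+01] F [ 0.4  0.5 -4. ] op 0.102
dx 43.5 dy 2.2 dz -4.0 twist 0.3
scene endfin 131 [[-119.4, -5.6, 86.1], [-114.4, 1.0, 103.2], [-96.0, 3.7, 114.8]] ((-107.68663024902344, -1.5628046989440918), (10.752923011779785, 25.20087432861328), 89.34786224365234)
scene body 989 [[-54.0, -37.8, 59.1], [-7.0, 5.1, 65.9], [50.1, 37.0, 77.2]] ((-3.169414520263672, -0.740264892578125), (112.88745880126953, 76.6883773803711), 0.24863038957118988)
```

View pics/c2.png

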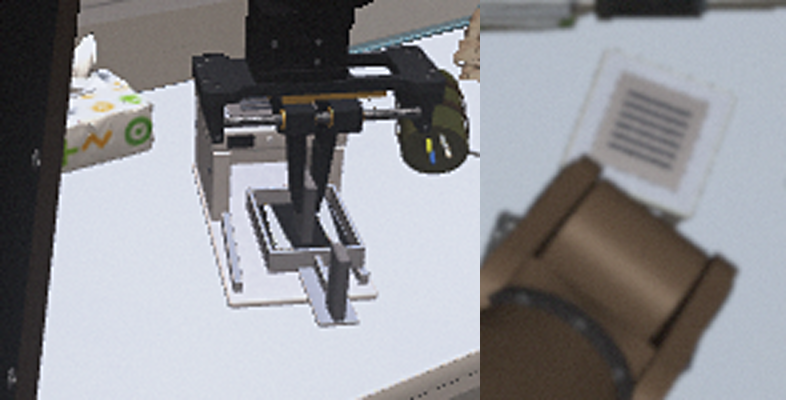

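The tray is held level. In the scene crop its body is at (305,225) and the end handle at (340,285) points towards the robot, lined up between the rails. Moving forward, then down.

Emit:
carry_out --moves '[{"dx":0.006,"dy":0,"dz":0,"twist":0.3},{"dx":0.018,"dy":0.001,"dz":0.002,"twist":0.3},{"dx":0.032,"dy":0.001,"dz":0.008,"twist":0.3},{"dx":0.041,"dy":0.0012,"dz":0.018,"twist":0.3},{"dx":0.0435,"dy":0.0012,"dz":0.024,"twist":0.3}]'

```text
t: 6.9
eef_pos: [560.7, -354.2, 60.8]
tcp_rot: [-3.141, 0.001, -0.399]
ft_force: [0.6, -0.3, -3.7]
opening: 0.107
```

Emit:
carry_out --moves '[{"dx":0,"dy":0,"dz":0.004,"twist":0},{"dx":0,"dy":0,"dz":0.009,"twist":0},{"dx":0,"dy":0,"dz":0.014,"twist":0},{"dx":0,"dy":0,"dz":0.018,"twist":0},{"dx":0,"dy":0,"dz":0.019,"twist":0}]'

```text
t: 7.4
eef_pos: [559.9, -354.1, 42.7]
tcp_rot: [-3.141, 0.001, -0.399]
ft_force: [0.9, -0.2, -3.7]
opening: 0.104
```

```bash
python3 - <<'E'
from h import *
to(559.5,-355.3,39,-22.9)
a,da=snap('scene','s3'); cv2.imwrite('pics/c3.png',cv2.resize(a[150:260,250:370],(720,600)[:2],interpolation=2)[:,:,::-1])
E
```

```text
t 7.4 pos [ 559.9 -354.1   42.7] rot [-1.7999e+02  4.0000e-02 -2.2890e+01] F [ 0.9 -0.2 -3.7] op 0.104
dx 0.2 dy 1.3 dz 3.7 twist 0.0
```

View pics/c3.png

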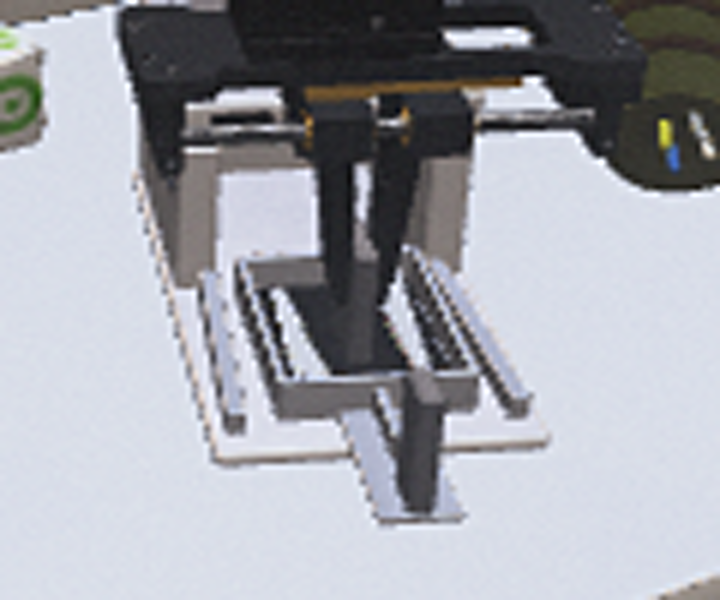

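The tray hangs a few mm above the deck with similar gaps to both rails (left corner (275,410) to rail (240,425), right corner (478,385) to rail (515,400)). Lowering it to contact and letting go.

Emit:
carry_out --moves '[{"dx":0,"dy":0,"dz":0.0015,"twist":0},{"dx":0,"dy":0,"dz":0.003,"twist":0},{"dx":0,"dy":0,"dz":0.0035,"twist":0},{"dx":0,"dy":0,"dz":0.0035,"twist":0}]'

```text
t: 7.85
eef_pos: [560.1, -354.2, 39.6]
tcp_rot: [-3.142, 0.0, -0.399]
ft_force: [0.1, 0.0, -3.8]
opening: 0.102
```

Emit:
carry_out --moves '[{"dx":0,"dy":0,"dz":0.0005,"twist":0},{"dx":0,"dy":0,"dz":0.001,"twist":0},{"dx":0,"dy":0,"dz":0.001,"twist":0}]'

```text
t: 8.15
eef_pos: [560.2, -354.3, 39.2]
tcp_rot: [3.142, -0.0, -0.399]
ft_force: [-1.1, 1.0, 4.3]
opening: 0.105
```

Emit:
carry_out --moves '[{"dx":0,"dy":0,"dz":0,"twist":0},{"dx":0,"dy":0,"dz":0,"twist":0},{"dx":0,"dy":0,"dz":0,"twist":0},{"dx":0,"dy":0,"dz":0,"twist":0},{"dx":0,"dy":0,"dz":0,"twist":0}]' --grip 0.04

```text
t: 8.65
eef_pos: [560.1, -354.2, 38.5]
tcp_rot: [-3.141, 0.0, -0.399]
ft_force: [0.2, 0.3, -0.3]
opening: 0.412
```

Emit:
carry_out --moves '[{"dx":0,"dy":0,"dz":-0.005,"twist":0},{"dx":0,"dy":0,"dz":-0.02,"twist":0},{"dx":0,"dy":0,"dz":-0.04,"twist":0},{"dx":0,"dy":0,"dz":-0.06,"twist":0},{"dx":0,"dy":0,"dz":-0.07,"twist":0}]'

```text
t: 9.15
eef_pos: [560.8, -354.7, 111.5]
tcp_rot: [3.141, -0.003, -0.399]
ft_force: [-0.5, 0.2, 0.0]
opening: 0.416
```

Emit:
carry_out --moves '[{"dx":-0.02,"dy":0,"dz":0,"twist":0},{"dx":-0.055,"dy":0,"dz":0,"twist":0},{"dx":-0.09,"dy":0,"dz":0,"twist":0},{"dx":-0.108,"dy":0,"dz":0,"twist":0},{"dx":-0.108,"dy":0,"dz":0,"twist":0}]'

```text
t: 9.65
eef_pos: [459.1, -311.5, 109.3]
tcp_rot: [-3.141, 0.001, -0.4]
ft_force: [0.6, 0.3, -0.4]
opening: 0.422
```

```bash
python3 - <<'E'
from h import *
p=state()['eef_pos']
A=np.deg2rad(-22.9);u=np.array([np.cos(A),np.sin(A)]);v=np.array([-u[1],u[0]]); to(p[0],p[1],39,-22.9)
a,d=snap('scene','s4')
w=world('scene',d).reshape(-1,3); w=w[d.ravel()>0]; l=np.c_[(w[:,:2]-[616.5,-379.6])@np.c_[u,v],w[:,2]]
print('tcp local',(p[:2]-[616.5,-379.6])@np.c_[u,v])
for nm,X,Z in(('endfin',(-195,-150),(35,75)),('wall',(-125,-5),(24,33))):
    f=l[(l[:,0]>X[0])&(l[:,0]<X[1])&(abs(l[:,1])<43)&(l[:,2]>Z[0])&(l[:,2]<Z[1])]; print(nm,len(f),f[:,2].max() if len(f) else '',cv2.minAreaRect(f[:,:2].astype(np.float32)) if len(f)>3 else '')
cv2.imwrite('pics/c4.png',cv2.resize(a[150:260,250:370],(720,600),interpolation=2)[:,:,::-1])
E
```

```text
t 9.65 pos [ 459.1 -311.5  109.3] rot [-1.7999e+02  3.0000e-02 -2.2920e+01] F [ 0.6  0.3 -0.4] op 0.422
dx 0.0 dy -0.0 dz 70.3 twist -0.0
tcp local [-171.47145129    1.49105799]
endfin 121 69.40863594805977 ((-168.6653594970703, 1.4440627098083496), (26.313528060913086, 9.801133155822754), 5.684865474700928)
wall 274 32.28493377456328 ((-64.02057647705078, 0.6764411926269531), (106.86101531982422, 76.15665435791016), 0.2849048376083374)
```

View pics/c4.png

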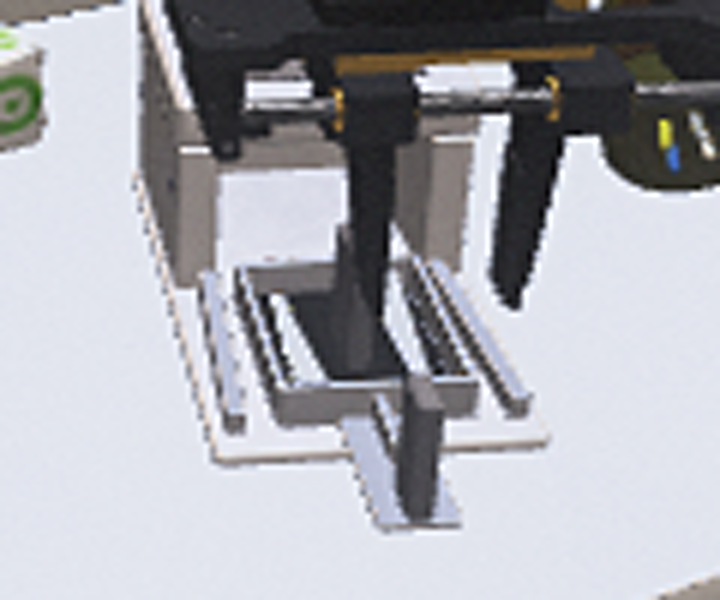

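The tray sits flat between the rails and the fingers are clear of it. The end handle (420,440) is under the gripper. Descending onto it and gripping.

Emit:
carry_out --moves '[{"dx":0.001,"dy":0,"dz":0.01,"twist":0},{"dx":0.001,"dy":0,"dz":0.03,"twist":0},{"dx":0.001,"dy":0,"dz":0.05,"twist":0},{"dx":0.001,"dy":0,"dz":0.064,"twist":0},{"dx":0.001,"dy":0,"dz":0.069,"twist":0}]'

```text
t: 10.2
eef_pos: [461.9, -312.5, 37.4]
tcp_rot: [-3.141, 0.002, -0.399]
ft_force: [-0.1, -0.2, 0.1]
opening: 0.417
```

Emit:
carry_out --moves '[{"dx":0,"dy":0,"dz":0,"twist":0},{"dx":0,"dy":0,"dz":0,"twist":0},{"dx":0,"dy":0,"dz":0,"twist":0},{"dx":0,"dy":0,"dz":0,"twist":0},{"dx":0,"dy":0,"dz":0,"twist":0}]' --grip 0

```text
t: 10.7
eef_pos: [461.8, -312.8, 40.1]
tcp_rot: [3.141, -0.001, -0.399]
ft_force: [0.0, 0.1, 2.3]
opening: 0.105
```

Emit:
carry_out --moves '[{"dx":0,"dy":0,"dz":0,"twist":0},{"dx":0,"dy":0,"dz":0,"twist":0},{"dx":0,"dy":0,"dz":0,"twist":0},{"dx":0,"dy":0,"dz":0,"twist":0},{"dx":0,"dy":0,"dz":0,"twist":0}]'

```text
t: 11.2
eef_pos: [461.7, -312.8, 40.1]
tcp_rot: [3.141, -0.001, -0.399]
ft_force: [-0.5, 0.6, 6.3]
opening: 0.104
```

Emit:
carry_out --moves '[{"dx":0.004,"dy":0,"dz":0,"twist":0},{"dx":0.011,"dy":0,"dz":0,"twist":0},{"dx":0.02,"dy":0,"dz":0,"twist":0},{"dx":0.029,"dy":0,"dz":0,"twist":0},{"dx":0.036,"dy":0,"dz":0,"twist":0}]'

```text
t: 11.7
eef_pos: [493.6, -325.9, 40.1]
tcp_rot: [-3.141, 0.003, -0.399]
ft_force: [-11.0, 4.4, 13.7]
opening: 0.105
```

Emit:
carry_out --moves '[{"dx":0.008,"dy":0,"dz":0,"twist":0},{"dx":0.016,"dy":0,"dz":0,"twist":0},{"dx":0.024,"dy":0,"dz":0,"twist":0},{"dx":0.032,"dy":0,"dz":0,"twist":0},{"dx":0.038,"dy":0,"dz":0,"twist":0}]'

```text
t: 12.2
eef_pos: [528.7, -340.8, 40.1]
tcp_rot: [-3.141, 0.003, -0.399]
ft_force: [-10.5, 3.3, 12.4]
opening: 0.102
```

```bash
python3 - <<'E'
from h import *
u=np.array([.9212,-.3891]); to(*(np.array([616.5,-379.6])-53*u),40,-22.9)
E
```

```text
t 12.2 pos [ 528.7 -340.8   40.1] rot [-179.97    0.18  -22.88] F [-10.5   3.3  12.4] op 0.102
dx 43.0 dy 1.6 dz 0.1 twist 0.0
```

Emit:
carry_out --moves '[{"dx":0.008,"dy":0,"dz":0,"twist":0},{"dx":0.016,"dy":0.0005,"dz":0,"twist":0},{"dx":0.024,"dy":0.0005,"dz":0,"twist":0},{"dx":0.03,"dy":0.0005,"dz":0,"twist":0},{"dx":0.034,"dy":0.0005,"dz":0,"twist":0}]'

```text
t: 12.7
eef_pos: [559.9, -354.6, 40.1]
tcp_rot: [-3.141, 0.003, -0.399]
ft_force: [-10.5, 4.9, 12.3]
opening: 0.108
```

Emit:
carry_out --moves '[{"dx":0.001,"dy":0,"dz":0,"twist":0},{"dx":0.002,"dy":0,"dz":0,"twist":0},{"dx":0.003,"dy":0,"dz":0,"twist":0},{"dx":0.004,"dy":0,"dz":0,"twist":0}]'

```text
t: 13.1
eef_pos: [563.3, -356.0, 40.1]
tcp_rot: [-3.141, 0.003, -0.399]
ft_force: [-9.4, 3.6, 9.6]
opening: 0.1
```

Emit:
carry_out --moves '[{"dx":0.001,"dy":0,"dz":0,"twist":0},{"dx":0.002,"dy":0,"dz":0,"twist":0},{"dx":0.003,"dy":0,"dz":0,"twist":0}]'

```text
t: 13.4
eef_pos: [566.1, -357.2, 40.1]
tcp_rot: [-3.141, 0.003, -0.399]
ft_force: [-8.9, 3.4, 10.6]
opening: 0.102
```

Emit:
carry_out --moves '[{"dx":0.0005,"dy":0,"dz":0,"twist":0},{"dx":0.001,"dy":0,"dz":0,"twist":0},{"dx":0.0015,"dy":0,"dz":0,"twist":0}]'

```text
t: 13.7
eef_pos: [567.4, -357.8, 40.1]
tcp_rot: [-3.141, 0.003, -0.399]
ft_force: [-9.1, 3.9, 11.0]
opening: 0.104
```

Emit:
carry_out --moves '[{"dx":0.0005,"dy":0,"dz":0,"twist":0},{"dx":0.001,"dy":0,"dz":0,"twist":0},{"dx":0.0015,"dy":0,"dz":0,"twist":0}]'

```text
t: 14.0
eef_pos: [568.4, -358.2, 40.1]
tcp_rot: [-3.141, 0.004, -0.399]
ft_force: [-13.4, 5.0, 14.2]
opening: 0.101
```

Emit:
carry_out --moves '[{"dx":0.0005,"dy":0,"dz":0,"twist":0},{"dx":0.001,"dy":0,"dz":0,"twist":0}]'

```text
t: 14.2
eef_pos: [568.4, -358.2, 40.1]
tcp_rot: [-3.141, 0.006, -0.399]
ft_force: [-18.1, 6.1, 17.9]
opening: 0.105
```

The force rose from 9 to 18 N with no further motion, at the expected position, so the tray is against the back stop. Releasing.

Emit:
carry_out --moves '[{"dx":0,"dy":0,"dz":0,"twist":0},{"dx":0,"dy":0,"dz":0,"twist":0},{"dx":0,"dy":0,"dz":0,"twist":0},{"dx":0,"dy":0,"dz":0,"twist":0},{"dx":0,"dy":0,"dz":0,"twist":0}]' --grip 0.045

```text
t: 14.7
eef_pos: [571.1, -359.3, 39.4]
tcp_rot: [-3.141, 0.0, -0.399]
ft_force: [0.3, 0.2, -0.5]
opening: 0.447
```

Emit:
carry_out --moves '[{"dx":0,"dy":0,"dz":-0.005,"twist":0},{"dx":0,"dy":0,"dz":-0.02,"twist":0},{"dx":0,"dy":0,"dz":-0.045,"twist":0},{"dx":0,"dy":0,"dz":-0.075,"twist":0},{"dx":0,"dy":0,"dz":-0.1,"twist":0}]'

```text
t: 15.2
eef_pos: [571.2, -359.5, 142.5]
tcp_rot: [3.141, -0.002, -0.399]
ft_force: [-0.4, -0.2, -0.3]
opening: 0.474
```

Emit:
carry_out --moves '[{"dx":-0.02,"dy":0,"dz":-0.02,"twist":0},{"dx":-0.05,"dy":0,"dz":-0.05,"twist":0},{"dx":-0.08,"dy":0,"dz":-0.08,"twist":0},{"dx":-0.1,"dy":0,"dz":-0.1,"twist":0},{"dx":-0.1,"dy":0,"dz":-0.1,"twist":0}]'

```text
t: 15.7
eef_pos: [478.0, -320.3, 244.1]
tcp_rot: [3.14, -0.006, -0.4]
ft_force: [0.3, -0.9, -0.3]
opening: 0.47
```

```bash
python3 - <<'E'
from h import *
to(500,-300,240,-22.9)
A=np.deg2rad(-22.9);u=np.array([np.cos(A),np.sin(A)]);v=np.array([-u[1],u[0]])
a,d=snap('scene','s5'); b,db=snap('top','t5')
w=world('scene',d); l=np.dstack([(w[...,:2]-[616.5,-379.6])@np.c_[u,v],w[...,2]])[d>0]
f=l[(l[:,0]>-75)&(l[:,0]<-30)&(abs(l[:,1])<20)&(l[:,2]>35)&(l[:,2]<75)]; print('endfin',len(f),cv2.minAreaRect(f[:,:2].astype(np.float32)) if len(f)>3 else '')
for n,dd,bx,lo,hi in(('top',db,(220,135,245,165),40,130),('top',db,(175,128,215,165),18,40),('scene',d,(140,195,185,225),18,40),('scene',d,(195,170,215,215),30,110)):
    x0,y0,x1,y1=bx; q=world(n,dd)[y0:y1,x0:x1].reshape(-1,3); q=q[(q[:,2]>lo)&(q[:,2]<hi)]; print(n,np.median(q,0).round(1),len(q))
cv2.imwrite('pics/c5.png',cv2.resize(a[130:260,130:370],(800,433),interpolation=2)[:,:,::-1])
E
```

```text
t 15.7 pos [ 478.  -320.3  244.1] rot [179.9   -0.32 -22.91] F [ 0.3 -0.9 -0.3] op 0.47
dx 12.3 dy -27.2 dz 4.1 twist -0.0
endfin 92 ((-53.7281608581543, 0.4831409454345703), (24.969982147216797, 10.253535270690918), 0.7890642285346985)
top [ 704.3 -161.2   63.6] 157
top [729.6 -58.9  26.6] 804
scene [nan nan nan] 0
scene [ 795.9 -215.6   43.5] 37
  return _methods._mean(a, axis=axis, dtype=dtype,
  ret = um.true_divide(
```

View pics/c5.png

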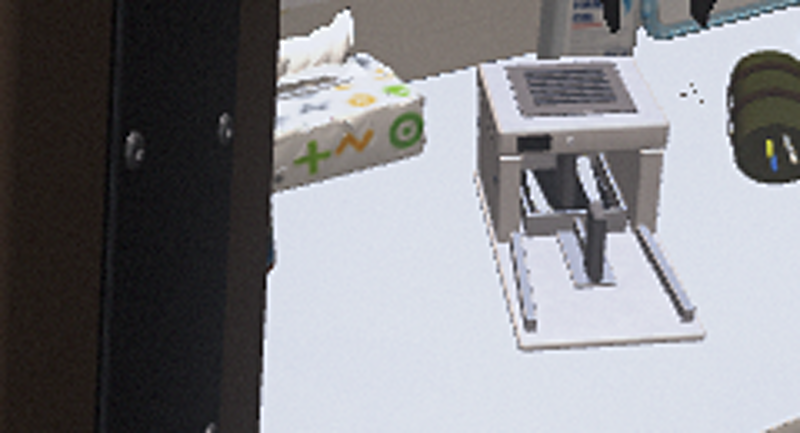

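The tray is under the hood with its end handle at (595,245), the gripper is clear, and the top view puts the dropper and pot within 0.3 mm of where they started.

```bash
python3 -c "
from cell import *
print(job_done())"
```

```text
the job is handed in; nothing more can be done
None
```

The tray is in the steriliser, and I handed the job in at about 16 s of the 48 s allowed. I carried it level by its centre handle and set it down between the guides with the end handle towards the robot. Then I let go, took the end handle, slid the tray in to the back stop and released it.

**Fully home:** the push force rose from about 10 N to about 19 N with no further movement. After I let go, the end handle measured at steriliser x = -53.7, y = 0.5, against -53, 0 when home. That is within the 2 mm camera calibration.

**Bystanders:** the top camera puts the dropper and the pot within about 0.3 mm of where they started. I could not cross-check this from the scene camera, because the arm hid both of them, so those two readings were unusable.

**Disagreement between cameras:** they differed by about 2.5 mm on the steriliser's sideways position, so I used a value between the two. Sideways force stayed around 1 N while the tray went in.

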